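# Turn the tape carousel to its empty hook and hang the blue roll

## Task

First crank the tape carousel round by its black knob until its one empty hook points out along the yellow arrow on the base, leaving the blue tape roll standing in its wooden cradle meanwhile. Then take the blue roll and hang it on that hook, still pointing along the arrow, and let go so that it hangs at rest. Leave the other things on the table where they are.

Things in the scene. Friction and masses are not known exactly. Their poses are not given: they have to be found in the camera images.
- rotor (a joint): angle of the carousel's turning part about its upright axis, rad, anticlockwise seen from above; 0 (or a full turn, 6.28) = the empty hook points exactly along the yellow arrow. It turns freely both ways, more than a full turn from any start, with stiff friction (about 0.2 N m), and stays where it is left. The base is fixed to the table. Four level hooks stand 90 degrees apart, three of them carrying orange, brown and red rolls that are fixed on
- pivot (a point): point on the carousel's upright axis at the height of the hooks' centre line, 140 mm above the table, fixed to the base. Its -x axis points along the yellow arrow. The grey base is a disc 200 mm across and 18 mm high; the column is 30 mm across up to 190 mm above the table, with a crank arm on top up to 198 mm
- arrow (a point): tip part of the yellow arrow on the base, 130 mm out from the carousel's axis, on the arrow's centre line, 12 mm above the table; the loading direction
- hook_tip (a point): point on the centre line of the empty hook 130 mm out from the carousel's axis, where the round 12 mm bar turns up; its turned-up end is 135 mm out and its top 22 mm above the bar's centre line
- hook_seat (a point): point on top of the empty hook's bar, 90 mm out from the axis (6 mm above the bar's centre line); its -x axis points outwards along the hook, z up
- knob (a point): grip point of the black crank knob: an upright cylinder 20 mm across and 52 mm tall, from 198 to 250 mm above the table; this point is on its axis, 228 mm above the table, 22 mm below its top, 50 mm out from the carousel's axis, exactly opposite the empty hook. It is fixed on the turning part (does not spin by itself)
- roll_center (a point): centre of the blue tape roll, a ring 130 mm outside diameter, 70 mm bore, 38 mm wide, about 0.3 kg, its walls 30 mm thick. Its own x axis is the ring's axis (level). At the start it stands upright on its rim in the cradle, its centre 77 mm and its top 142 mm above the table. Hanging on the hook, its centre is about 35 mm below the top of the bar
- cradle_seat (a point): centre of the roll when it stands in the wooden cradle, 77 mm above the table. The cradle, 66 x 168 mm and fixed, has a 12 mm floor, end blocks up to 42 mm and side strips up to 28 mm high that hold the roll loosely; its x axis is the roll's axis
- board: green circuit board with chips, 130 x 100 mm, lying flat, about 12 mm high; a bystander, origin under its centre
- driver: screwdriver lying along x, about 190 mm long; a bystander
- jar: amber glass jar with steel cap, 68 mm across, 85 mm high; a bystander, origin under its centre
- cleaner: green bottle, 64 mm across, 170 mm high; a bystander, origin under its centre
- mug: blue mug, 84 mm across, 95 mm high; a bystander, origin under its centre
- lens_box: cardboard box 110 x 80 x 50 mm; a bystander, origin under its centre
- roll: the blue tape roll itself; origin at the bottom of its rim, 65 mm from its centre, at the start
There are look-alikes about, which are no part of the job. Leave any turquoise look-alike of the roll alone.

How it is judged:
By the outcome, as a careful person would: the job done as asked, in the order asked, and still so for the second after the job is handed in, with the robot touching nothing.
It also fails if it takes over 72 s, if anything falls off the work surface, if the arm or the gripper's body presses on something with over 40 N, if the wrist force passes 120 N, or if a joint passes its speed limit or range.

## Robot

A 6-joint arm with a two-finger parallel gripper is mounted at the origin on the work surface. World frame = base frame: x ahead of the robot, y to its left, z up, the work surface at z = 0. Lengths are in m, angles in rad, forces in N, time in s.
With the tool pointing down it reaches from about 0.35 to 0.775 m from the base axis. Payload 7.3 kg.
Tool frame: the origin (TCP) lies at the very end of the fingers, on their centre line; the grasp point (between the pads) lies 19 mm behind it (robot.hold_point_z is the distance from the TCP to the grasp point, in m); z points along the fingers, y is the direction in which the jaws open and shut (so a half turn about z gives the same grasp; the last joint's range is limited). The gripper opens to 92 mm and grips with 3 to 60 N. Pads are 19 mm wide; open, the fingers measure 130 mm over their backs; the gripper's body (75 mm by 190 mm) begins 47 mm behind the grasp point.
Start: joints at [1.133, 0.342, 1.524, -0, 1.275, -0.146], TCP at [0.151, 0.503, 0.227] pointing down, gripper open.
Joint ranges: [-2.53, 2.53], [-0.77, 2.02], [0.04, 2.7], [-1, 4.14], [0.28, 2.66], [-3.11, 3.11]. Speed limits (rad/s): [2.57, 2.57, 3.14, 3.14, 3.14, 3.14].

## Interface

Orientations are given as [roll, pitch, yaw] about the fixed x, y, z axes, in that order (R = Rz(yaw) Ry(pitch) Rx(roll)).
In Python, from cell import monitor, viewer, robot gives the robot as it stands.
- The arm moves only by the tool move_arm, never from a script. Its argument "deltas" is a list of rows, each an object of numbers: "x", "y", "z": the shift along the tool's x, y, z in m; "wx", "wy", "wz": the turn, a rotation vector about the tool's x, y, z in degrees; "hand": the opening, from 0 (shut) to 1 (fully open). In form: [{"x": .., "y": .., "z": .., "wx": .., "wy": .., "wz": .., "hand": ..}, ...]. A call has 1 to 8 rows; each row is the pose to reach, as a shift and turn from the pose commanded when the call began, along the tool's axes at that moment; what a row does not reach only later rows make up. A row lasts 1/8 s, in which the tool goes at most 62.5 mm and 10.7 degrees, less where a joint would pass 70% of its speed; a pose out of reach is approached as far as the arm can. A call with a gripper value outside its range is refused whole. The fingers move at their own pace and stop on an object; "grip_force" is the grip in N (left out, the last holds). Time passes only in rows, so rows that repeat a pose let the fingers close. It gives the time, the measured TCP pose, the force and the opening at its end, in the units of the state.
- monitor.observe(): the state, without advancing time (a new reading comes with each control period).
- viewer.read_camera(name): name is "side" or "top" or "wrist"; returns the picture (384x512x3 uint8, red, green, blue); there is no depth.
- viewer.camera_params(name): a dict with "camera_matrix" (3x3 intrinsics, pixels), "R" (3x3) and "t" (3): a world point X has camera coordinates R X + t. Camera axes: x right, y down, z forward; pixel columns grow to the right and rows downward; lengths in m; the calibration is good to about 2 mm. A picture is of the moment at which its call begins: read the wrist's pose just before it. camera_params takes no time and is no camera call; for the wrist camera it gives the pose at the moment of the call.
- robot.hand_in(): hands the job in, once; it reports no verdict.
The state is a dict: "time": time; "qpos": joint angles; "qvel": joint speeds; "joint_efforts": joint torques, N m; "tool_pos": TCP position; "tool_rot": TCP orientation; "contact_force": force on the tool from outside, world axes, zero at the start; "torque": the same for the moment, N m; "opening": finger opening in m.
Only numpy, scipy, OpenCV 4.12 (cv2) and the standard library are available. Lean on these libraries where they do the work, as an engineer would, in place of code of your own. Each camera call takes 0.05 s, during which the arm holds its last target. There are 200 camera calls.

## Working session

There is one attempt and no reset: what is moved stays moved. The work goes in short steps, Python scripts to look and compute and a tool call to move; the robot and the scene stay as the last step left them, time stands still between calls to the robot, and variables do not carry over. Pictures are saved under pics/ and viewed, about 8 in all and at most 12, crops included, and the job is handed in when it is done.

Besides the shell and the picture viewer there is one more tool, called by a JSON object that holds its "method" and its "body", one argument or row to a line. move_arm: Moves the arm, as the interface text tells. Its arguments: {"type":"object","properties":{"deltas":{"type":"array","items":{"type":"object","properties":{"x":{"type":"number"},"y":{"type":"number"},"z":{"type":"number"},"wx":{"type":"number"},"wy":{"type":"number"},"wz":{"type":"number"},"hand":{"type":"number"}}}},"grip_force":{"type":"number"}},"required":["deltas"]}

```bash
ls; mkdir -p pics; python3 - <<'E'
from cell import monitor, viewer, robot
import cv2
s=monitor.observe(); print({k:s[k] for k in ('time','tool_pos','tool_rot','opening')})
for n in ('top','side'):
    im=viewer.read_camera(n); cv2.imwrite(f'pics/{n}0.png',cv2.resize(im[:,:,::-1],None,fx=1.5,fy=1.5,interpolation=cv2.INTER_CUBIC))
    p=viewer.camera_params(n); print(n,p['camera_matrix'],p['R'],p['t'])
E
```

```text
pics
{'time': 0.0, 'tool_pos': array([0.15082236, 0.50244325, 0.22604846]), 'tool_rot': array([-3.14007621e+00, -2.20206126e-04,  2.84978932e+00]), 'opening': 0.09133675484901674}
top [[447.65179932   0.         254.43926191]
 [  0.         447.65179932 187.14885745]
 [  0.           0.           1.        ]] [[ 0.00294794 -0.99989181  0.01441084]
 [-0.99073791 -0.00487672 -0.13570048]
 [ 0.13575608 -0.01387733 -0.9906451 ]] [-0.04229076  0.61951083  1.70474873]
side [[409.45555001   0.         250.82729717]
 [  0.         409.45555001 186.59234163]
 [  0.           0.           1.        ]] [[ 0.72022974 -0.69360911 -0.01324859]
 [-0.49434019 -0.49972702 -0.71126696]
 [ 0.48672056  0.51882493 -0.70279712]] [-0.43446791  0.37153694  1.00980236]
```

View pics/top0.png

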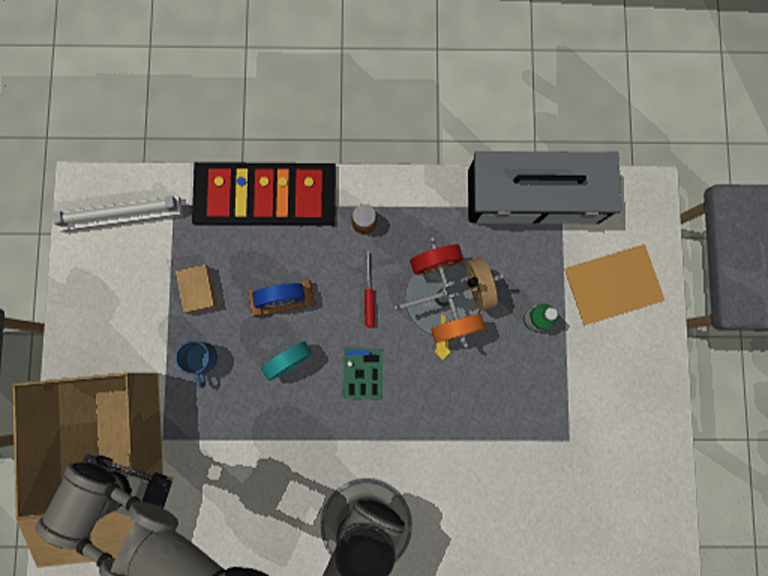

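View pics/side0.png

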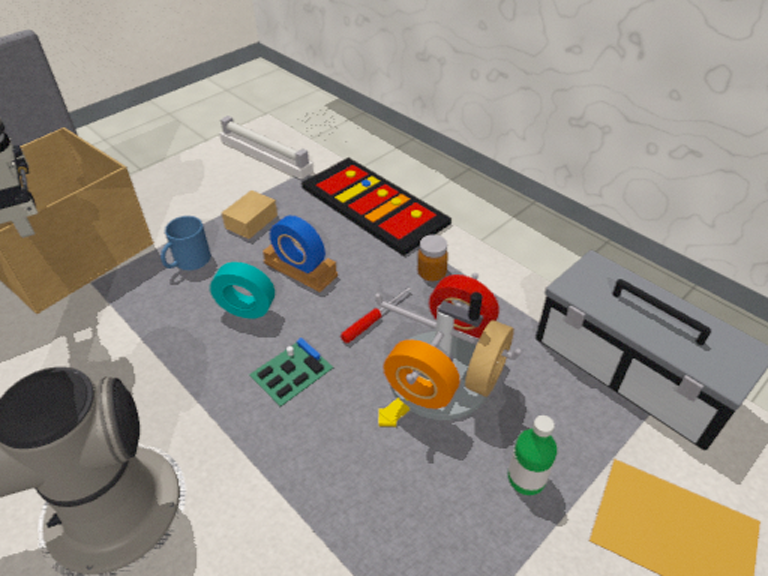

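Side view (1.5x): blue roll stands in the cradle at (297,245), and the turquoise look-alike lies nearer at (242,290). In the top view the empty hook points left at (398,305), the knob is at (472,283) and the arrow at (443,350) points towards the robot. Candidates for the roll are blue at top (278,295), turquoise at (286,360) and the mug at (196,358). I choose the blue one in the cradle and check it in a close crop.

```bash
python3 - <<'E'
from cell import viewer
import cv2,numpy as np
im=viewer.read_camera('top')[:,:,::-1]
a=cv2.resize(im[150:250,260:360],None,fx=5,fy=5,interpolation=cv2.INTER_CUBIC)
b=cv2.resize(im[150:250,155:215],None,fx=5,fy=5,interpolation=cv2.INTER_CUBIC)
cv2.imwrite('pics/crop1.png',np.hstack([a,b]))
E
```

```text
(no output)
```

View pics/crop1.png

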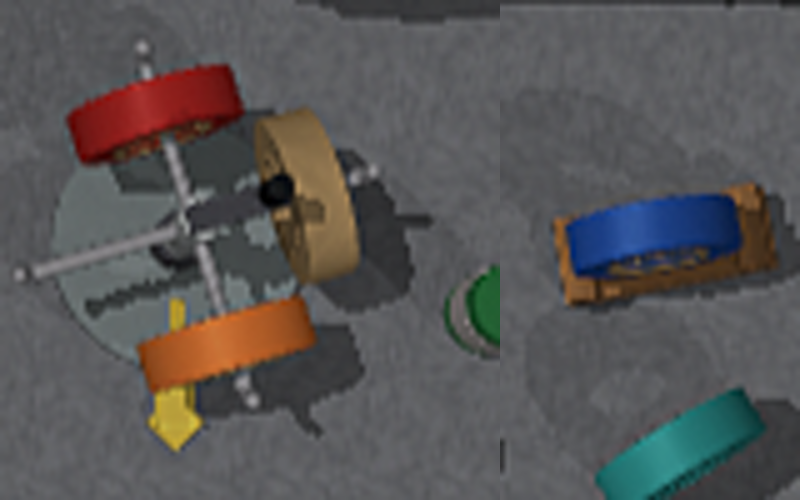

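The crop confirms blue roll at (655,235) sitting in the wooden cradle, with turquoise apart at (685,440). Carousel hook tips are at (22,274) empty, (142,47), (372,172) and (250,400); the knob top is near (277,188) and the arrow tip at (177,450).

```bash
cat > h.py <<'E'
from cell import monitor, viewer, robot
import numpy as np, cv2
from scipy.spatial.transform import Rotation as R
def ray(cam,uv,z):
    p=viewer.camera_params(cam); A=p['R']; c=-A.T@p['t']
    d=A.T@np.linalg.solve(p['camera_matrix'],[*uv,1.]); return c+d*(z-c[2])/d[2]
def proj(cam,X,p=None):
    p=p or viewer.camera_params(cam); Y=(p['R']@np.asarray(X).T).T+p['t']; q=(p['camera_matrix']@Y.T).T; return q[:,:2]/q[:,2:]
E
python3 - <<'E'
from h import *
from scipy.optimize import minimize
C=lambda u,v,z:ray('top',(260+(u+.5)/5-.5,150+(v+.5)/5-.5),z)
tips=np.array([C(u,v,.160) for u,v in [(22,274),(142,47),(372,172),(250,400)]])
c=tips.mean(0);print('center',c,'rad',np.linalg.norm((tips-c)[:,:2],axis=1))
ang=np.degrees(np.arctan2(*(tips-c)[:,1::-1].T));print('ang',ang)
for uv in [(177,450)]: 
    a=C(*uv,.014);print('arrowtip',a,np.linalg.norm((a-c)[:2]),np.degrees(np.arctan2(*(a-c)[1::-1])))
a=C(178,300,.02);print('tail',a)
k=C(277,187,.25);print('knob',k,np.linalg.norm((k-c)[:2]),np.degrees(np.arctan2(*(k-c)[1::-1])))
ms={};ps={}
for n in('top','side'):
    im=viewer.read_camera(n);ps[n]=viewer.camera_params(n);hsv=cv2.cvtColor(im,cv2.COLOR_RGB2HSV)
    m=cv2.inRange(hsv,(104,150,50),(125,255,255))
    n_,l,st,ce=cv2.connectedComponentsWithStats(m)
    g={'top':(185,196),'side':(185,160)}[n]
    i=min([i for i in range(1,n_) if st[i,4]>80],key=lambda i:np.hypot(*(ce[i]-g)));m=(l==i).astype(np.uint8);print(n,ce[i],st[i])
    ct=cv2.findContours(m,0,1)[0];ms[n]=cv2.fillPoly(np.zeros(m.shape,np.uint8),[cv2.convexHull(np.vstack(ct))],1)
t=np.linspace(0,6.283,60)
def f(q,full=0):
    ax=np.array([np.cos(q[2]),np.sin(q[2]),0]);s=np.array([-ax[1],ax[0],0]);o=np.array([q[0],q[1],.077]);o2=0
    P=np.vstack([o+e*.019*ax+.065*(np.outer(np.cos(t),s)+np.outer(np.sin(t),[0,0,1])) for e in(-1,1)])
    for n in ms:
        b=cv2.fillPoly(np.zeros((384,512),np.uint8),[cv2.convexHull((proj(n,P,ps[n])*16).round().astype(np.int32))],1,8,4)
        o2+=(b&ms[n]).sum()/(b|ms[n]).sum()
    return -o2
g=ray('top',(185.5,196),.1);print(g)
r=minimize(f,[g[0],g[1],.15],method='Nelder-Mead',options=dict(initial_simplex=[[g[0],g[1],.1],[g[0]+.01,g[1],.1],[g[0],g[1]+.01,.1],[g[0],g[1],.3]]));print(r.x,np.degrees(r.x[2]),r.fun)
B=lambda u,v,z:ray('top',(155+(u-500+.5)/5-.5,150+(v+.5)/5-.5),z)
cr=np.array([B(*u,.042) for u in[(755,185),(778,262)]]);print('cradle R end',cr)
E
```

```text
center [ 0.57906738 -0.20002171  0.16      ] rad [0.13267581 0.13518872 0.13404683 0.13393294]
ang [ 106.80559185   16.68134287  -73.73542487 -163.90379771]
arrowtip [ 0.41736676 -0.19947174  0.014     ] 0.16170155707552272 179.80512785217277
tail [ 0.53444245 -0.20072984  0.02      ]
knob [ 0.59278549 -0.24543749  0.25      ] 0.04744237975479118 -73.19274035074139
top [185.21487603 195.60055096] [168 189  35  16 363]
side [193.77205882 166.05882353] [187 158  15  17 136]
[0.57697651 0.21974658 0.1       ]
[0.57745628 0.2228822  0.13712169] 7.856494044635078 -1.030201367723544
cradle R end [[0.62096848 0.15058105 0.042     ]
 [0.56072211 0.13168408 0.042     ]]
```

```bash
cat >> h.py <<'E'
def plan(*targets):
    """targets (x,y,z,yawdeg) tool down -> rows as shifts/turns from the present pose"""
    s=monitor.observe(); P=np.array(s['tool_pos']); M=R.from_euler('xyz',s['tool_rot'])
    print('t %.2f pos %s rot %s open %.4f F %s'%(s['time'],P.round(4),np.degrees(s['tool_rot']).round(2),s['opening'],np.round(s['contact_force'],1)))
    for x,y,z,w in targets:
        d=M.inv().apply(np.array([x,y,z])-P); r=(M.inv()*R.from_euler('xyz',[180,0,w],degrees=True)).as_rotvec(degrees=True)
        print('xyz %.4f %.4f %.4f  w %.1f %.1f %.1f'%(*d,*r))
E
python3 - <<'E'
from h import *
from scipy.optimize import minimize
ms={};ps={}
for n,(x0,x1,y0,y1) in dict(top=(160,212,180,212),side=(175,222,138,184)).items():
    im=viewer.read_camera(n).astype(int);ps[n]=viewer.camera_params(n)
    m=((im[...,2]>im[...,0]*1.8)&(im[...,2]>im[...,1]*1.4)&(im[...,2]>50)).astype(np.uint8)
    k=np.zeros_like(m);k[y0:y1,x0:x1]=1;m&=k
    print(n,m.sum(),cv2.boundingRect(m))
    ms[n]=cv2.fillPoly(np.zeros(m.shape,np.uint8),[cv2.convexHull(np.vstack(cv2.findContours(m,0,1)[0]))],1)
t=np.linspace(0,6.283,60)
def f(q,v=0):
    ax=np.array([np.cos(q[2]),np.sin(q[2]),0]);s=np.array([-ax[1],ax[0],0]);o=np.array([q[0],q[1],.077]);I=[]
    P=np.vstack([o+e*.019*ax+.065*(np.outer(np.cos(t),s)+np.outer(np.sin(t),[0,0,1])) for e in(-1,1)])
    for n in ms:
        b=cv2.fillPoly(np.zeros((384,512),np.uint8),[cv2.convexHull((proj(n,P,ps[n])*16).round().astype(np.int32))],1,8,4)
        I.append((b&ms[n]).sum()/(b|ms[n]).sum())
    if v:print(I)
    return -sum(I)
g=[.577,.22]
r=minimize(f,g+[.1],method='Nelder-Mead',options=dict(initial_simplex=[[g[0],g[1],.1],[g[0]+.01,g[1],.1],[g[0],g[1]+.01,.1],[g[0],g[1],.3]]));print(r.x,np.degrees(r.x[2]));f(r.x,1)
plan((.37,.13,.33,135),(.593,-.248,.29,106.5))
E
```

```text
top 387 (168, 189, 35, 17)
side 840 (180, 144, 37, 38)
[0.5764693  0.22243324 0.14266991] 8.174383421801245
[np.float64(0.9161676646706587), np.float64(0.9256820319849483)]
t 0.35 pos [0.151  0.5028 0.2266] rot [-179.99   -0.    163.28] open 0.0918 F [-0.2  0.1 -0.3]
xyz -0.3170 -0.2940 -0.1034  w -0.0 -0.0 28.3
xyz -0.6393 -0.5919 -0.0633  w -0.0 0.0 56.8
```

{"method": "move_arm", "body": {
  "deltas": [
    {"x": -0.05,"y": -0.03,"z": -0.03,"wz": 5,"hand": 1},
    {"x": -0.1,"y": -0.08,"z": -0.06,"wz": 10,"hand": 1},
    {"x": -0.14,"y": -0.12,"z": -0.09,"wz": 15,"hand": 1},
    {"x": -0.18,"y": -0.16,"z": -0.1,"wz": 20,"hand": 1},
    {"x": -0.22,"y": -0.2,"z": -0.1,"wz": 24,"hand": 1},
    {"x": -0.26,"y": -0.24,"z": -0.1,"wz": 28,"hand": 1},
    {"x": -0.3,"y": -0.28,"z": -0.1,"wz": 32,"hand": 1},
    {"x": -0.34,"y": -0.32,"z": -0.1,"wz": 36,"hand": 1}
  ]
}}

```text
schema error: expected keys x, y, z, wx, wy, wz, hand
```

```bash
python3 -c "
from h import *
plan((.593,-.248,.29,106.5))"
```

```text
t 0.35 pos [0.151  0.5028 0.2266] rot [-179.99   -0.    163.28] open 0.0918 F [-0.2  0.1 -0.3]
xyz -0.6393 -0.5919 -0.0633  w -0.0 0.0 56.8
```

{"method": "move_arm", "body": {
  "deltas": [
    {"x": -0.05,"y": -0.03,"z": -0.03,"wx": 0,"wy": 0,"wz": 5,"hand": 1},
    {"x": -0.1,"y": -0.08,"z": -0.06,"wx": 0,"wy": 0,"wz": 10,"hand": 1},
    {"x": -0.14,"y": -0.12,"z": -0.09,"wx": 0,"wy": 0,"wz": 15,"hand": 1},
    {"x": -0.18,"y": -0.16,"z": -0.1,"wx": 0,"wy": 0,"wz": 20,"hand": 1},
    {"x": -0.22,"y": -0.2,"z": -0.1,"wx": 0,"wy": 0,"wz": 24,"hand": 1},
    {"x": -0.26,"y": -0.24,"z": -0.1,"wx": 0,"wy": 0,"wz": 28,"hand": 1},
    {"x": -0.3,"y": -0.28,"z": -0.1,"wx": 0,"wy": 0,"wz": 32,"hand": 1},
    {"x": -0.34,"y": -0.32,"z": -0.1,"wx": 0,"wy": 0,"wz": 36,"hand": 1}
  ]
}}

```text
time: 1.35
tool_pos: [0.3852, 0.0967, 0.327]
tool_rot: [3.141, 0.0, 2.219]
contact_force: [1.8, 0.9, -0.3]
opening: 0.0918
```

```bash
python3 -c "
from h import *
plan((.593,-.248,.29,106.5))"
```

```text
t 1.35 pos [0.3852 0.0967 0.327 ] rot [1.7994e+02 2.0000e-02 1.2713e+02] open 0.0918 F [ 1.8  0.9 -0.3]
xyz -0.4003 -0.0424 0.0371  w 0.1 0.0 20.6
```

{"method": "move_arm", "body": {
  "deltas": [
    {"x": -0.05,"y": -0.006,"z": 0,"wx": 0,"wy": 0,"wz": 3,"hand": 1},
    {"x": -0.11,"y": -0.012,"z": 0,"wx": 0,"wy": 0,"wz": 6,"hand": 1},
    {"x": -0.17,"y": -0.018,"z": 0,"wx": 0,"wy": 0,"wz": 9,"hand": 1},
    {"x": -0.23,"y": -0.024,"z": 0,"wx": 0,"wy": 0,"wz": 12,"hand": 1},
    {"x": -0.29,"y": -0.03,"z": 0.01,"wx": 0,"wy": 0,"wz": 15,"hand": 1},
    {"x": -0.35,"y": -0.036,"z": 0.02,"wx": 0,"wy": 0,"wz": 18,"hand": 1},
    {"x": -0.4,"y": -0.042,"z": 0.035,"wx": 0,"wy": 0,"wz": 20.5,"hand": 1},
    {"x": -0.4,"y": -0.042,"z": 0.035,"wx": 0,"wy": 0,"wz": 20.5,"hand": 1}
  ]
}}

```text
time: 2.35
tool_pos: [0.5935, -0.2481, 0.2877]
tool_rot: [-3.138, -0.003, 1.86]
contact_force: [-0.2, 0.4, 0.8]
opening: 0.0917
```

```bash
python3 - <<'E'
from h import *
s=monitor.observe();p=viewer.camera_params('wrist')
im=viewer.read_camera('wrist')[:,:,::-1].copy()
print(p['camera_matrix'],-p['R'].T@p['t'])
for X in [(.593,-.2475,.25)]:
    u=proj('wrist',[X],p)[0];print(u);cv2.circle(im,tuple(int(a) for a in u),4,(255,0,255),1)
cv2.imwrite('pics/w1.png',im)
plan((.593,-.248,.21,106.5))
E
```

```text
[[329.65164309   0.         256.99912184]
 [  0.         329.65164309 194.47409996]
 [  0.           0.           1.        ]] [ 0.57180937 -0.17606871  0.44575066]
[258.11097164 222.60121671]
t 2.40 pos [ 0.5933 -0.2464  0.2894] rot [-1.7986e+02 -1.6000e-01  1.0668e+02] open 0.0920 F [ 0.   0.3 -0.3]
xyz -0.0017 -0.0006 0.0794  w -0.1 -0.2 0.2
```

View pics/w1.png

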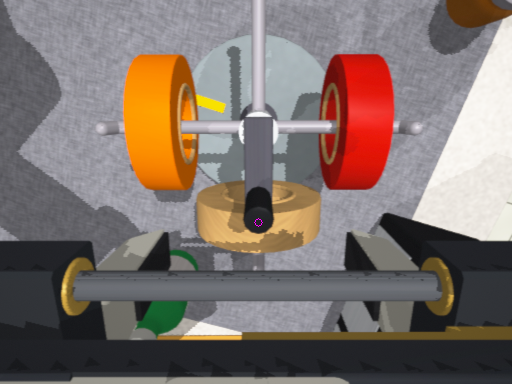

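The wrist view shows the knob top at about (258,220), centred between the fingers and on my estimate (258,223). Next I lower and grip.

{"method": "move_arm", "body": {
  "deltas": [
    {"x": -0.001,"y": 0,"z": 0.04,"wx": 0,"wy": 0,"wz": 0,"hand": 1},
    {"x": -0.001,"y": 0,"z": 0.08,"wx": 0,"wy": 0,"wz": 0,"hand": 1},
    {"x": -0.001,"y": 0,"z": 0.08,"wx": 0,"wy": 0,"wz": 0,"hand": 1},
    {"x": -0.001,"y": 0,"z": 0.08,"wx": 0,"wy": 0,"wz": 0,"hand": 0.1},
    {"x": -0.001,"y": 0,"z": 0.08,"wx": 0,"wy": 0,"wz": 0,"hand": 0.1},
    {"x": -0.001,"y": 0,"z": 0.08,"wx": 0,"wy": 0,"wz": 0,"hand": 0.1},
    {"x": -0.001,"y": 0,"z": 0.08,"wx": 0,"wy": 0,"wz": 0,"hand": 0.1},
    {"x": -0.001,"y": 0,"z": 0.08,"wx": 0,"wy": 0,"wz": 0,"hand": 0.1}
  ],
  "grip_force": 30
}}

```text
time: 3.4
tool_pos: [0.5938, -0.2462, 0.2118]
tool_rot: [3.141, 0.0, 1.864]
contact_force: [-0.1, 0.7, -0.3]
opening: 0.0469
```

```bash
python3 - <<'E'
from h import *
s=monitor.observe();p0=s['tool_pos'];yaw=np.degrees(s['tool_rot'][2])
c=np.array([.579,-.2]);d=p0[:2]-c;print(np.linalg.norm(d),np.degrees(np.arctan2(d[1],d[0])))
T=[]
for a in (9,18,27,36,45,54,63,73.5):
    q=c+R.from_euler('z',a,degrees=True).apply([*d,0])[:2];T.append((*q,p0[2],yaw+a))
plan(*T)
E
```

```text
0.04845984687337399 -72.2595326916447
t 3.40 pos [ 0.5938 -0.2462  0.2118] rot [179.99   0.   106.78] open 0.0469 F [-0.1  0.7 -0.3]
xyz 0.0007 0.0076 0.0000  w 0.0 0.0 -9.0
xyz 0.0026 0.0149 0.0000  w 0.0 0.0 -18.0
xyz 0.0057 0.0219 0.0000  w 0.0 0.0 -27.0
xyz 0.0097 0.0283 0.0000  w 0.0 0.0 -36.0
xyz 0.0148 0.0340 0.0000  w 0.0 0.0 -45.0
xyz 0.0206 0.0389 0.0000  w 0.0 0.0 -54.0
xyz 0.0272 0.0427 0.0000  w 0.0 0.0 -63.0
xyz 0.0355 0.0459 0.0000  w 0.0 0.0 -73.5
```

{"method": "move_arm", "body": {
  "deltas": [
    {"x": -0.0015,"y": 0,"z": 0,"wx": 0,"wy": 0,"wz": 0,"hand": 0.1},
    {"x": -0.0015,"y": 0,"z": 0,"wx": 0,"wy": 0,"wz": 0,"hand": 0.1},
    {"x": -0.0015,"y": 0,"z": 0,"wx": 0,"wy": 0,"wz": 0,"hand": 0.1},
    {"x": -0.0015,"y": 0,"z": 0,"wx": 0,"wy": 0,"wz": 0,"hand": 0.1},
    {"x": -0.0015,"y": 0,"z": 0,"wx": 0,"wy": 0,"wz": 0,"hand": 0.1},
    {"x": -0.0015,"y": 0,"z": 0,"wx": 0,"wy": 0,"wz": 0,"hand": 0.1}
  ]
}}

```text
time: 4.15
tool_pos: [0.594, -0.2476, 0.2116]
tool_rot: [-3.141, -0.0, 1.864]
contact_force: [-0.9, -1.3, -0.5]
opening: 0.0193
```

```bash
python3 - <<'E'
from h import *
s=monitor.observe();p0=s['tool_pos'];yaw=np.degrees(s['tool_rot'][2])
c=np.array([.579,-.2]);d=p0[:2]-c;print(np.linalg.norm(d),np.degrees(np.arctan2(d[1],d[0])))
T=[]
for a in (9,18,27,36,45,54,63,73.5):
    q=c+R.from_euler('z',a,degrees=True).apply([*d,0])[:2];T.append((*q,p0[2],yaw+a))
plan(*T)
E
```

```text
0.049965026905371517 -72.4800494587921
t 4.15 pos [ 0.594  -0.2476  0.2116] rot [-1.7998e+02 -1.0000e-02  1.0678e+02] open 0.0193 F [-0.9 -1.3 -0.5]
xyz 0.0007 0.0078 -0.0000  w -0.0 -0.0 -9.0
xyz 0.0026 0.0154 -0.0000  w -0.0 -0.0 -18.0
xyz 0.0057 0.0226 -0.0000  w -0.0 -0.0 -27.0
xyz 0.0099 0.0292 -0.0000  w -0.0 -0.0 -36.0
xyz 0.0151 0.0351 -0.0000  w -0.0 -0.0 -45.0
xyz 0.0211 0.0402 -0.0000  w -0.0 -0.0 -54.0
xyz 0.0279 0.0442 -0.0000  w -0.0 -0.0 -63.0
xyz 0.0364 0.0474 -0.0000  w -0.0 -0.0 -73.5
```

{"method": "move_arm", "body": {
  "deltas": [
    {"x": 0.0003,"y": 0.0044,"z": 0,"wx": 0,"wy": 0,"wz": -5,"hand": 0.1},
    {"x": 0.001,"y": 0.009,"z": 0,"wx": 0,"wy": 0,"wz": -10.5,"hand": 0.1},
    {"x": 0.0023,"y": 0.0144,"z": 0,"wx": 0,"wy": 0,"wz": -17,"hand": 0.1},
    {"x": 0.0042,"y": 0.0194,"z": 0,"wx": 0,"wy": 0,"wz": -23,"hand": 0.1},
    {"x": 0.0067,"y": 0.0243,"z": 0,"wx": 0,"wy": 0,"wz": -29,"hand": 0.1},
    {"x": 0.0097,"y": 0.0289,"z": 0,"wx": 0,"wy": 0,"wz": -35.5,"hand": 0.1},
    {"x": 0.0125,"y": 0.0324,"z": 0,"wx": 0,"wy": 0,"wz": -40.5,"hand": 0.1},
    {"x": 0.0151,"y": 0.0351,"z": 0,"wx": 0,"wy": 0,"wz": -45,"hand": 0.1}
  ]
}}

```text
time: 5.15
tool_pos: [0.6241, -0.2233, 0.2116]
tool_rot: [3.142, 0.002, 2.651]
contact_force: [2.5, -2.7, -2.0]
opening: 0.0194
```

```bash
python3 - <<'E'
from h import *
s=monitor.observe();p0=s['tool_pos'];yaw=np.degrees(s['tool_rot'][2])
c=np.array([.579,-.2]);d=p0[:2]-c;a0=np.degrees(np.arctan2(d[1],d[0]));print(np.linalg.norm(d),a0)
T=[]
for a in (-22,-15,-9,-4,0):
    q=c+.05*np.array([np.cos(np.radians(a)),np.sin(np.radians(a))]);T.append((*q,.2116,180+a))
plan(*T)
E
```

```text
0.05076563841278831 -27.353805190086426
t 5.15 pos [ 0.6241 -0.2233  0.2116] rot [1.8000e+02 9.0000e-02 1.5191e+02] open 0.0194 F [ 2.5 -2.7 -2. ]
xyz 0.0010 0.0047 0.0000  w -0.0 0.1 -6.1
xyz 0.0021 0.0107 0.0000  w -0.0 0.1 -13.1
xyz 0.0035 0.0157 0.0000  w -0.0 0.1 -19.1
xyz 0.0051 0.0198 0.0000  w -0.0 0.1 -24.1
xyz 0.0067 0.0229 0.0000  w -0.0 0.1 -28.1
```

{"method": "move_arm", "body": {
  "deltas": [
    {"x": 0.001,"y": 0.0047,"z": 0,"wx": 0,"wy": 0,"wz": -6,"hand": 0.1},
    {"x": 0.0021,"y": 0.0107,"z": 0,"wx": 0,"wy": 0,"wz": -13,"hand": 0.1},
    {"x": 0.0035,"y": 0.0157,"z": 0,"wx": 0,"wy": 0,"wz": -19,"hand": 0.1},
    {"x": 0.0051,"y": 0.0198,"z": 0,"wx": 0,"wy": 0,"wz": -24,"hand": 0.1},
    {"x": 0.0067,"y": 0.0229,"z": 0,"wx": 0,"wy": 0,"wz": -28,"hand": 0.1},
    {"x": 0.0067,"y": 0.0229,"z": 0,"wx": 0,"wy": 0,"wz": -28,"hand": 0.1},
    {"x": 0.0067,"y": 0.0229,"z": 0,"wx": 0,"wy": 0,"wz": -28,"hand": 0.1}
  ]
}}

```text
time: 6.02
tool_pos: [0.6304, -0.1988, 0.2116]
tool_rot: [3.141, 0.004, 3.139]
contact_force: [8.1, 1.1, -3.6]
opening: 0.0194
```

```bash
python3 - <<'E'
from h import *
plan((.629,-.2,.2116,180))
im=viewer.read_camera('top')[:,:,::-1]
a=cv2.resize(im[150:250,260:360],None,fx=6,fy=6,interpolation=cv2.INTER_CUBIC)
cv2.imwrite('pics/crop2.png',a)
E
```

```text
t 6.03 pos [ 0.6304 -0.1988  0.2116] rot [179.96   0.26 179.84] open 0.0194 F [ 8.1  1.1 -3.6]
xyz 0.0014 -0.0013 0.0000  w 0.0 0.3 -0.2
```

View pics/crop2.png

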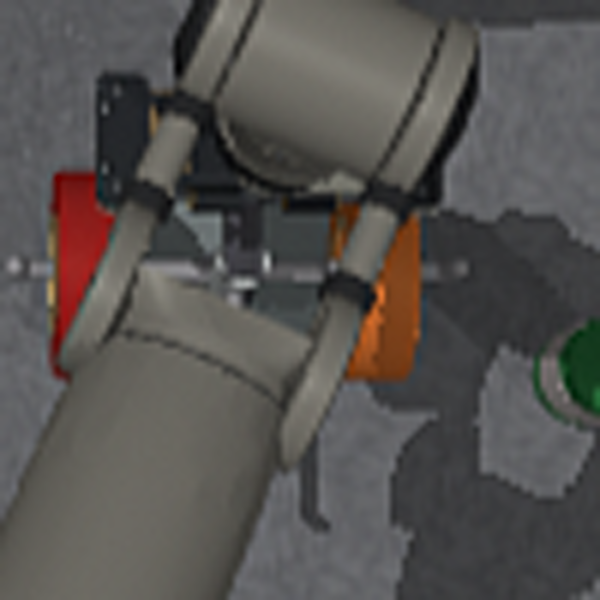

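The top view shows the red tip at (15,266) and the orange tip at (460,268). That puts the carousel close to aligned, so I release and lift.

{"method": "move_arm", "body": {
  "deltas": [
    {"x": 0,"y": 0,"z": 0,"wx": 0,"wy": 0,"wz": 0,"hand": 0.9},
    {"x": 0,"y": 0,"z": 0,"wx": 0,"wy": 0,"wz": 0,"hand": 0.9},
    {"x": 0,"y": 0,"z": 0,"wx": 0,"wy": 0,"wz": 0,"hand": 0.9},
    {"x": 0,"y": 0,"z": 0,"wx": 0,"wy": 0,"wz": 0,"hand": 0.9},
    {"x": 0,"y": 0,"z": -0.03,"wx": 0,"wy": 0,"wz": 0,"hand": 0.9},
    {"x": 0,"y": 0,"z": -0.08,"wx": 0,"wy": 0,"wz": 0,"hand": 0.9},
    {"x": 0,"y": 0,"z": -0.1,"wx": 0,"wy": 0,"wz": 0,"hand": 0.9},
    {"x": 0,"y": 0,"z": -0.1,"wx": 0,"wy": 0,"wz": 0,"hand": 0.9}
  ]
}}

```text
time: 7.08
tool_pos: [0.6288, -0.1999, 0.3136]
tool_rot: [-3.14, 0.004, 3.138]
contact_force: [-0.4, -0.4, -0.7]
opening: 0.0827
```

```bash
python3 - <<'E'
from h import *
C=lambda u,v,z:ray('top',(260+(u+.5)/6-.5,150+(v+.5)/6-.5),z)
a=C(15,266,.16);b=C(460,268,.16);d=a-b;print(a,b,np.degrees(np.arctan2(d[1],d[0]))-90)
p=viewer.camera_params('wrist');im=viewer.read_camera('wrist')[:,:,::-1].copy()
cv2.imwrite('pics/w2.png',im);np.save('p2.npy',p,allow_pickle=True)
plan((.5,.0,.32,140),(.576,.222,.29,98))
E
```

```text
[ 0.57890383 -0.06604682  0.16      ] [ 0.57895119 -0.33611554  0.16      ] 0.010047030652415856
t 7.12 pos [ 0.6283 -0.1997  0.3116] rot [-1.7999e+02  3.0000e-02  1.7978e+02] open 0.0826 F [ 0.   0.6 -0.6]
xyz 0.1291 0.1992 -0.0085  w 0.0 0.0 39.8
xyz 0.0540 0.4215 0.0215  w 0.0 0.0 81.8
```

View pics/w2.png

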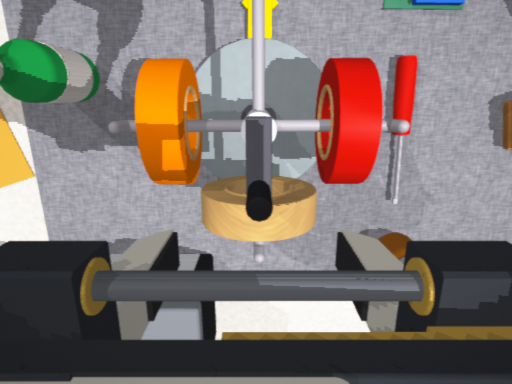

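The wrist view shows the empty hook (col 258) lying over the yellow arrow (249–277), with the knob opposite. I measure the arrow more finely once the arm is clear, and move to the roll now.

{"method": "move_arm", "body": {
  "deltas": [
    {"x": 0.03,"y": 0.04,"z": -0.005,"wx": 0,"wy": 0,"wz": 9,"hand": 0.9},
    {"x": 0.06,"y": 0.09,"z": -0.01,"wx": 0,"wy": 0,"wz": 19,"hand": 0.9},
    {"x": 0.09,"y": 0.14,"z": -0.01,"wx": 0,"wy": 0,"wz": 29,"hand": 0.9},
    {"x": 0.11,"y": 0.19,"z": -0.01,"wx": 0,"wy": 0,"wz": 39,"hand": 0.9},
    {"x": 0.1,"y": 0.245,"z": 0,"wx": 0,"wy": 0,"wz": 49,"hand": 0.9},
    {"x": 0.09,"y": 0.3,"z": 0.01,"wx": 0,"wy": 0,"wz": 59,"hand": 0.9},
    {"x": 0.07,"y": 0.36,"z": 0.02,"wx": 0,"wy": 0,"wz": 69,"hand": 0.9},
    {"x": 0.054,"y": 0.41,"z": 0.02,"wx": 0,"wy": 0,"wz": 79,"hand": 0.9}
  ]
}}

```text
time: 8.12
tool_pos: [0.5752, 0.2122, 0.2889]
tool_rot: [-3.137, 0.0, 1.753]
contact_force: [1.0, -1.1, 0.4]
opening: 0.0827
```

```bash
python3 - <<'E'
from h import *
plan((.576,.222,.23,98))
im=viewer.read_camera('top')[:,:,::-1]
hsv=cv2.cvtColor(np.ascontiguousarray(im),cv2.COLOR_BGR2HSV)
m=cv2.inRange(hsv,(22,130,100),(35,255,255));m[:215]=0;m[250:]=0;m[:,:280]=0;m[:,:][:,330:]=0
for r in range(215,246):
    x=np.where(m[r])[0]
    if len(x)>2: q=ray('top',((x[0]+x[-1])/2,r),.012);print(r,len(x),q[:2].round(4),'ang %.2f'%np.degrees(np.arctan2(-(q[1]+.2),.579-q[0])))
a=cv2.resize(im[150:250,260:360],None,fx=5,fy=5,interpolation=cv2.INTER_CUBIC)
w=viewer.read_camera('wrist')[:,:,::-1]
p=viewer.camera_params('wrist')
w=cv2.resize(w,None,fx=.6,fy=.6)[:300]
w=np.vstack([w,np.zeros((500-w.shape[0],w.shape[1],3),np.uint8)])
cv2.imwrite('pics/c3.png',np.hstack([a,w])[:, :800])
np.savez('w3.npz',K=p['camera_matrix'],R=p['R'],t=p['t'])
E
```

```text
t 8.12 pos [0.5752 0.2122 0.2889] rot [-1.7974e+02  2.0000e-02  1.0045e+02] open 0.0827 F [ 1.  -1.1  0.4]
xyz 0.0095 0.0028 0.0589  w -0.3 0.0 2.4
215 3 [ 0.5138 -0.2006] ang 0.51
216 3 [ 0.5098 -0.2005] ang 0.45
217 3 [ 0.5059 -0.2005] ang 0.40
218 3 [ 0.502  -0.2005] ang 0.35
219 3 [ 0.498  -0.2004] ang 0.31
220 3 [ 0.4941 -0.2004] ang 0.27
221 3 [ 0.4901 -0.2004] ang 0.23
224 7 [ 0.4783 -0.1963] ang -2.10
225 7 [ 0.4744 -0.1963] ang -2.04
226 7 [ 0.4705 -0.1962] ang -1.98
227 7 [ 0.4666 -0.1962] ang -1.93
228 7 [ 0.4627 -0.1962] ang -1.88
229 7 [ 0.4587 -0.1961] ang -1.84
230 7 [ 0.4548 -0.1961] ang -1.80
231 7 [ 0.4509 -0.1961] ang -1.76
232 8 [ 0.447 -0.198] ang -0.87
233 9 [ 0.4431 -0.196 ] ang -1.69
234 11 [ 0.4392 -0.1999] ang -0.05
235 10 [ 0.4353 -0.1979] ang -0.84
236 8 [ 0.4314 -0.1978] ang -0.83
237 6 [ 0.4275 -0.1978] ang -0.83
238 4 [ 0.4236 -0.1978] ang -0.82
```

View pics/c3.png

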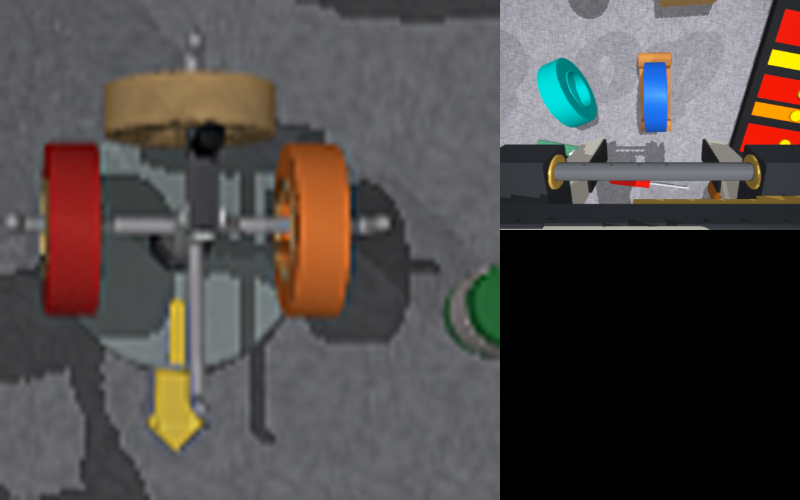

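Top crop: hook (195,245)→(199,407), ring tips at (13,220) and (378,222), arrow tip (177,452); the carousel is aligned within about 1°. Wrist inset: blue roll at (655,97) upright between the jaws, turquoise off to the side. I refine the roll pose with the wrist camera.

```bash
cat > fit.py <<'E'
from h import *
from scipy.optimize import minimize
def fit(cam,g,z,box=None):
    p=viewer.camera_params(cam);im=viewer.read_camera(cam).astype(int)
    m=((im[...,2]>im[...,0]*1.8)&(im[...,2]>im[...,1]*1.4)&(im[...,2]>50)).astype(np.uint8)
    l=cv2.connectedComponentsWithStats(m)
    c0=proj(cam,[[g[0],g[1],z]],p)[0]
    i=min([i for i in range(1,l[0]) if l[2][i,4]>100],key=lambda i:np.hypot(*(l[3][i]-c0)));m=(l[1]==i).astype(np.uint8)
    m=cv2.fillPoly(0*m,[cv2.convexHull(np.vstack(cv2.findContours(m,0,1)[0]))],1)
    t=np.linspace(0,6.283,60)
    def f(q):
        ax=np.array([np.cos(q[2]),np.sin(q[2]),0]);s=np.array([-ax[1],ax[0],0]);o=np.array([q[0],q[1],z])
        P=np.vstack([o+e*.019*ax+.065*(np.outer(np.cos(t),s)+np.outer(np.sin(t),[0,0,1])) for e in(-1,1)])
        b=cv2.fillPoly(0*m,[cv2.convexHull((proj(cam,P,p)*16).round().astype(np.int32))],1,8,4)
        return -(b&m).sum()/(b|m).sum()
    g=np.array(g);r=minimize(f,g,method='Nelder-Mead',options=dict(initial_simplex=np.vstack([g,g+[.01,0,0],g+[0,.01,0],g+[0,0,.1]])))
    return r.x,np.degrees(r.x[2]),r.fun
E
python3 - <<'E'
from fit import *
q=fit('wrist',[.576,.222,.14],.077);print(q)
C=lambda u,v:ray('top',(260+(u+.5)/5-.5,150+(v+.5)/5-.5),.16)
t=[C(*k) for k in[(13,220),(378,222),(195,38),(199,407)]]
d=t[0]-t[1];e=t[2]-t[3];print(np.degrees(np.arctan2(d[1],d[0]))-90,np.degrees(np.arctan2(e[1],e[0])),sum(t)/4)
x,y,w=q[0];plan((x,y,.2,90+np.degrees(w)),(x,y,.118,90+np.degrees(w)))
E
```

```text
(array([ 0.646     ,  0.22977778, -0.22666667]), np.float64(-12.98704335629866), np.float64(0.0))
-0.046220167678242774 0.011298510735554742 [ 0.58017196 -0.19985199  0.16      ]
t 8.28 pos [0.5751 0.213  0.2886] rot [-179.73   -0.    100.99] open 0.0825 F [-0.3 -1.   0.6]
xyz 0.0030 0.0732 0.0883  w -0.3 0.1 24.0
xyz 0.0030 0.0736 0.1703  w -0.3 0.1 24.0fit.py:15: RuntimeWarning: overflow encountered in scalar negative
  return -(b&m).sum()/(b|m).sum()
```

```bash
sed -i 's/return -(b&m).sum()/return -float((b\&m).sum())/' fit.py; python3 - <<'E'
from fit import *
q=fit('wrist',[.576,.222,.14],.077);print(q)
x,y,w=q[0];plan((x,y,.2,90+np.degrees(w)),(x,y,.118,90+np.degrees(w)))
E
```

```text
(array([0.57477915, 0.22519977, 0.18490847]), np.float64(10.594474730809928), np.float64(-0.9595938227205416))
t 8.32 pos [0.5751 0.2113 0.2893] rot [-1.7977e+02  3.0000e-02  1.0096e+02] open 0.0824 F [-0.7  0.  -0.4]
xyz 0.0138 0.0027 0.0893  w -0.2 0.0 0.4
xyz 0.0138 0.0030 0.1713  w -0.2 0.0 0.4
```

{"method": "move_arm", "body": {
  "deltas": [
    {"x": 0.0135,"y": 0.003,"z": 0.05,"wx": 0,"wy": 0,"wz": 0.4,"hand": 0.9},
    {"x": 0.0135,"y": 0.003,"z": 0.1,"wx": 0,"wy": 0,"wz": 0.4,"hand": 0.9},
    {"x": 0.0135,"y": 0.003,"z": 0.14,"wx": 0,"wy": 0,"wz": 0.4,"hand": 0.9},
    {"x": 0.0135,"y": 0.003,"z": 0.17,"wx": 0,"wy": 0,"wz": 0.4,"hand": 0.9},
    {"x": 0.0135,"y": 0.003,"z": 0.17,"wx": 0,"wy": 0,"wz": 0.4,"hand": 0.3},
    {"x": 0.0135,"y": 0.003,"z": 0.17,"wx": 0,"wy": 0,"wz": 0.4,"hand": 0.3},
    {"x": 0.0135,"y": 0.003,"z": 0.17,"wx": 0,"wy": 0,"wz": 0.4,"hand": 0.3},
    {"x": 0.0135,"y": 0.003,"z": 0.17,"wx": 0,"wy": 0,"wz": 0.4,"hand": 0.3}
  ],
  "grip_force": 40
}}

```text
time: 9.32
tool_pos: [0.5768, 0.2245, 0.123]
tool_rot: [3.139, -0.0, 1.752]
contact_force: [0.5, 0.6, -0.2]
opening: 0.0471
```

{"method": "move_arm", "body": {
  "deltas": [
    {"x": 0,"y": 0,"z": 0,"wx": 0,"wy": 0,"wz": 0,"hand": 0.3},
    {"x": 0,"y": 0,"z": 0,"wx": 0,"wy": 0,"wz": 0,"hand": 0.3},
    {"x": 0,"y": 0,"z": 0,"wx": 0,"wy": 0,"wz": 0,"hand": 0.3},
    {"x": 0,"y": 0,"z": 0,"wx": 0,"wy": 0,"wz": 0,"hand": 0.3}
  ]
}}

```text
time: 9.82
tool_pos: [0.5765, 0.2245, 0.1223]
tool_rot: [3.141, -0.0, 1.752]
contact_force: [-1.0, 0.5, 5.1]
opening: 0.0374
```

```bash
python3 - <<'E'
from h import *
s=monitor.observe();print(s['tool_pos'],s['opening'],s['contact_force'])
plan((.575,.225,.26,100.6),(.44,.1,.28,96),(.39,-.2,.28,90))
E
```

```text
[0.57648494 0.22451897 0.12231892] 0.03742540500493591 [-0.99119364  0.53845521  5.14602378]
t 9.82 pos [0.5765 0.2245 0.1223] rot [ 1.7996e+02 -1.0000e-02  1.0039e+02] open 0.0374 F [-1.   0.5  5.1]
xyz 0.0008 -0.0013 -0.1377  w 0.0 -0.0 -0.2
xyz -0.0978 -0.1566 -0.1578  w 0.0 -0.0 4.4
xyz -0.3839 -0.2599 -0.1579  w 0.0 -0.0 10.4
```

{"method": "move_arm", "body": {
  "deltas": [
    {"x": 0,"y": 0,"z": -0.03,"wx": 0,"wy": 0,"wz": 0,"hand": 0.3},
    {"x": 0,"y": 0,"z": -0.08,"wx": 0,"wy": 0,"wz": 0,"hand": 0.3},
    {"x": 0,"y": 0,"z": -0.13,"wx": 0,"wy": 0,"wz": 0,"hand": 0.3},
    {"x": -0.02,"y": -0.03,"z": -0.15,"wx": 0,"wy": 0,"wz": 1,"hand": 0.3},
    {"x": -0.04,"y": -0.07,"z": -0.15,"wx": 0,"wy": 0,"wz": 2,"hand": 0.3},
    {"x": -0.06,"y": -0.12,"z": -0.15,"wx": 0,"wy": 0,"wz": 3,"hand": 0.3},
    {"x": -0.1,"y": -0.16,"z": -0.15,"wx": 0,"wy": 0,"wz": 4,"hand": 0.3},
    {"x": -0.13,"y": -0.19,"z": -0.15,"wx": 0,"wy": 0,"wz": 5,"hand": 0.3}
  ]
}}

```text
time: 10.82
tool_pos: [0.411, 0.0612, 0.2712]
tool_rot: [-3.14, 0.0, 1.664]
contact_force: [1.1, -0.5, -1.6]
opening: 0.0376
```

```bash
python3 - <<'E'
from h import *
plan((.388,-.2,.27,90))
E
```

```text
t 10.82 pos [0.411  0.0612 0.2712] rot [-1.7993e+02  1.0000e-02  9.5370e+01] open 0.0376 F [ 1.1 -0.5 -1.6]
xyz -0.2579 -0.0473 0.0013  w -0.1 0.0 5.4
```

{"method": "move_arm", "body": {
  "deltas": [
    {"x": -0.04,"y": -0.015,"z": 0,"wx": 0,"wy": 0,"wz": 1,"hand": 0.3},
    {"x": -0.08,"y": -0.03,"z": 0,"wx": 0,"wy": 0,"wz": 2,"hand": 0.3},
    {"x": -0.12,"y": -0.04,"z": 0,"wx": 0,"wy": 0,"wz": 3,"hand": 0.3},
    {"x": -0.16,"y": -0.045,"z": 0,"wx": 0,"wy": 0,"wz": 4,"hand": 0.3},
    {"x": -0.2,"y": -0.047,"z": 0,"wx": 0,"wy": 0,"wz": 5,"hand": 0.3},
    {"x": -0.235,"y": -0.047,"z": 0,"wx": 0,"wy": 0,"wz": 5.4,"hand": 0.3},
    {"x": -0.258,"y": -0.047,"z": 0,"wx": 0,"wy": 0,"wz": 5.4,"hand": 0.3},
    {"x": -0.258,"y": -0.047,"z": 0,"wx": 0,"wy": 0,"wz": 5.4,"hand": 0.3}
  ]
}}

```text
time: 11.82
tool_pos: [0.39, -0.2, 0.2708]
tool_rot: [-3.14, -0.001, 1.568]
contact_force: [0.4, -0.4, -2.1]
opening: 0.0375
```

```bash
python3 - <<'E'
from fit import *
plan((.388,-.2,.193,90))
im=viewer.read_camera('side')[:,:,::-1]
cv2.imwrite('pics/s4.png',cv2.resize(im[150:300,190:370],None,fx=4,fy=4,interpolation=cv2.INTER_CUBIC))
s=monitor.observe()['tool_pos']
for dz in(.04,.045,.05): print(dz,fit('side',[s[0],s[1],0.],s[2]-dz))
E
```

```text
t 11.82 pos [ 0.39   -0.2     0.2708] rot [-1.7992e+02 -5.0000e-02  8.9850e+01] open 0.0375 F [ 0.4 -0.4 -2.1]
xyz -0.0001 -0.0019 0.0778  w -0.1 -0.1 -0.1
0.04 (array([ 0.39886027, -0.16514333, -0.66412119]), np.float64(-38.05134117807625), np.float64(-0.2318271119842829))
0.045 (array([ 0.40179671, -0.16436671, -0.70426859]), np.float64(-40.351617770002306), np.float64(-0.23781094527363184))
0.05 (array([ 0.40464714, -0.16025463, -0.67960295]), np.float64(-38.93838090852287), np.float64(-0.24148296593186372))
```

View pics/s4.png

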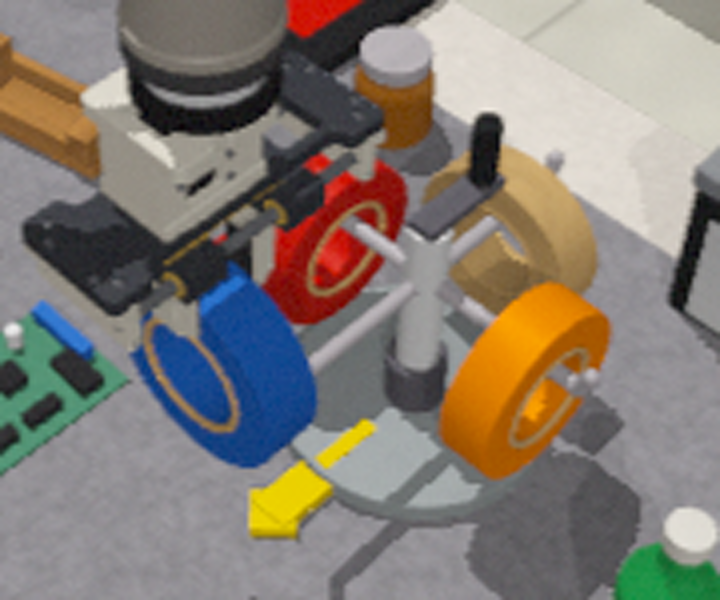

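The side view shows the blue roll gripped square in front of the hook, with lowest outline near (245,467) and right edge near (318,385). I check this against the predicted outline.

```bash
python3 - <<'E'
from h import *
t=np.linspace(0,6.283,200);s=monitor.observe()['tool_pos']
for dy in(0,):
  for dz in(.04,.045,.05):
    P=np.vstack([[s[0]+e*.019,s[1]+dy,s[2]-dz]+.065*np.c_[0*t,np.cos(t),np.sin(t)] for e in(-1,1)])
    q=(proj('side',P)-[190,150])*4
    print(dz,q[q[:,1].argmax()],q[q[:,0].argmax()],q[q[:,0].argmin()])
E
```

```text
0.04 [243.28558019 458.87351741] [314.58640574 390.3143209 ] [109.71028877 293.50893648]
0.045 [243.40154739 463.92172419] [314.4308261  395.75782587] [110.31374797 299.05071308]
0.05 [243.51664736 468.93217925] [314.27644006 401.15956832] [110.91279515 304.55197248]
```

{"method": "move_arm", "body": {
  "deltas": [
    {"x": 0,"y": -0.002,"z": 0.03,"wx": 0,"wy": 0,"wz": 0,"hand": 0.3},
    {"x": 0,"y": -0.002,"z": 0.06,"wx": 0,"wy": 0,"wz": 0,"hand": 0.3},
    {"x": 0,"y": -0.002,"z": 0.077,"wx": 0,"wy": 0,"wz": 0,"hand": 0.3},
    {"x": 0,"y": -0.002,"z": 0.077,"wx": 0,"wy": 0,"wz": 0,"hand": 0.3},
    {"x": 0,"y": 0.01,"z": 0.077,"wx": 0,"wy": 0,"wz": 0,"hand": 0.3},
    {"x": 0,"y": 0.025,"z": 0.077,"wx": 0,"wy": 0,"wz": 0,"hand": 0.3},
    {"x": 0,"y": 0.04,"z": 0.077,"wx": 0,"wy": 0,"wz": 0,"hand": 0.3},
    {"x": 0,"y": 0.05,"z": 0.077,"wx": 0,"wy": 0,"wz": 0,"hand": 0.3}
  ]
}}

```text
time: 13.02
tool_pos: [0.4417, -0.199, 0.1948]
tool_rot: [3.141, 0.0, 1.571]
contact_force: [0.5, 0.0, -2.7]
opening: 0.0373
```

```bash
python3 - <<'E'
from h import *
plan((.486,-.2,.193,90),(.486,-.2,.157,90))
im=viewer.read_camera('side')[:,:,::-1]
cv2.imwrite('pics/s5.png',cv2.resize(im[150:300,190:370],None,fx=4,fy=4,interpolation=cv2.INTER_CUBIC))
E
```

```text
t 13.03 pos [ 0.4417 -0.199   0.1948] rot [1.7997e+02 1.0000e-02 9.0020e+01] open 0.0373 F [ 0.5  0.  -2.7]
xyz -0.0010 0.0443 0.0018  w 0.0 0.0 0.0
xyz -0.0010 0.0443 0.0378  w 0.0 0.0 0.0
```

View pics/s5.png

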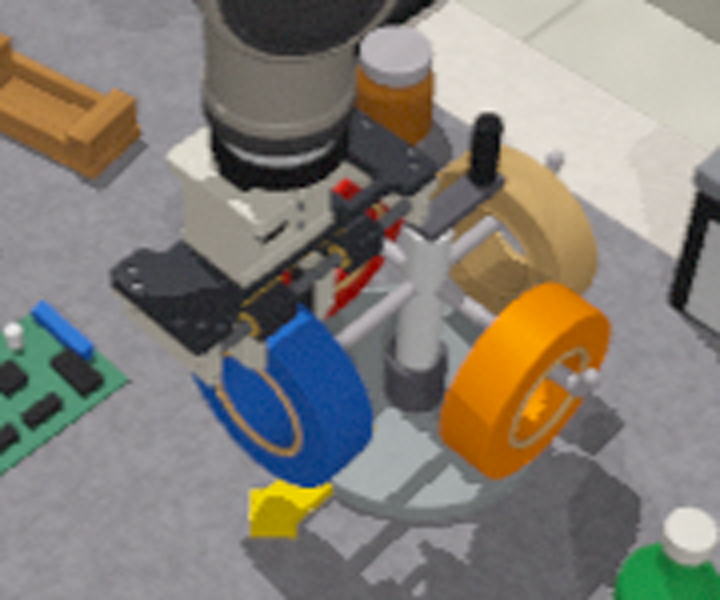

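The roll surrounds the hook with no contact force (roll at (290,400), bar entering behind it). I go on in, then lower.

{"method": "move_arm", "body": {
  "deltas": [
    {"x": -0.001,"y": 0.015,"z": 0.001,"wx": 0,"wy": 0,"wz": 0,"hand": 0.3},
    {"x": -0.001,"y": 0.03,"z": 0.001,"wx": 0,"wy": 0,"wz": 0,"hand": 0.3},
    {"x": -0.001,"y": 0.044,"z": 0.001,"wx": 0,"wy": 0,"wz": 0,"hand": 0.3},
    {"x": -0.001,"y": 0.044,"z": 0.001,"wx": 0,"wy": 0,"wz": 0,"hand": 0.3},
    {"x": -0.001,"y": 0.044,"z": 0.012,"wx": 0,"wy": 0,"wz": 0,"hand": 0.3},
    {"x": -0.001,"y": 0.044,"z": 0.024,"wx": 0,"wy": 0,"wz": 0,"hand": 0.3},
    {"x": -0.001,"y": 0.044,"z": 0.032,"wx": 0,"wy": 0,"wz": 0,"hand": 0.3},
    {"x": -0.001,"y": 0.044,"z": 0.032,"wx": 0,"wy": 0,"wz": 0,"hand": 0.3}
  ]
}}

```text
time: 14.08
tool_pos: [0.4837, -0.1998, 0.1618]
tool_rot: [-3.14, -0.001, 1.57]
contact_force: [0.5, -0.8, -2.7]
opening: 0.0377
```

{"method": "move_arm", "body": {
  "deltas": [
    {"x": 0,"y": 0,"z": 0.002,"wx": 0,"wy": 0,"wz": 0,"hand": 0.3},
    {"x": 0,"y": 0,"z": 0.003,"wx": 0,"wy": 0,"wz": 0,"hand": 0.3},
    {"x": 0,"y": 0,"z": 0.003,"wx": 0,"wy": 0,"wz": 0,"hand": 0.3}
  ]
}}

```text
time: 14.45
tool_pos: [0.4844, -0.2, 0.1598]
tool_rot: [3.141, 0.0, 1.57]
contact_force: [-0.4, 0.3, -2.3]
opening: 0.0373
```

{"method": "move_arm", "body": {
  "deltas": [
    {"x": 0,"y": 0,"z": 0.001,"wx": 0,"wy": 0,"wz": 0,"hand": 0.3},
    {"x": 0,"y": 0,"z": 0.002,"wx": 0,"wy": 0,"wz": 0,"hand": 0.3},
    {"x": 0,"y": 0,"z": 0.002,"wx": 0,"wy": 0,"wz": 0,"hand": 0.3}
  ]
}}

```text
time: 14.82
tool_pos: [0.4842, -0.2, 0.1576]
tool_rot: [-3.141, -0.0, 1.57]
contact_force: [0.6, -0.6, -2.2]
opening: 0.0378
```

{"method": "move_arm", "body": {
  "deltas": [
    {"x": 0,"y": 0,"z": 0.001,"wx": 0,"wy": 0,"wz": 0,"hand": 0.3},
    {"x": 0,"y": 0,"z": 0.0015,"wx": 0,"wy": 0,"wz": 0,"hand": 0.3},
    {"x": 0,"y": 0,"z": 0.0015,"wx": 0,"wy": 0,"wz": 0,"hand": 0.3}
  ]
}}

```text
time: 15.2
tool_pos: [0.4843, -0.2, 0.1573]
tool_rot: [3.141, 0.0, 1.571]
contact_force: [-2.8, 2.0, 5.4]
opening: 0.0381
```

Contact at the predicted height (Fz +5 N), so it is seated. Release and lift straight up.

{"method": "move_arm", "body": {
  "deltas": [
    {"x": 0,"y": 0,"z": 0,"wx": 0,"wy": 0,"wz": 0,"hand": 0.7},
    {"x": 0,"y": 0,"z": 0,"wx": 0,"wy": 0,"wz": 0,"hand": 0.7},
    {"x": 0,"y": 0,"z": 0,"wx": 0,"wy": 0,"wz": 0,"hand": 0.7},
    {"x": 0,"y": 0,"z": 0,"wx": 0,"wy": 0,"wz": 0,"hand": 0.7},
    {"x": 0,"y": 0,"z": 0,"wx": 0,"wy": 0,"wz": 0,"hand": 0.7},
    {"x": 0,"y": 0,"z": -0.03,"wx": 0,"wy": 0,"wz": 0,"hand": 0.7},
    {"x": 0,"y": 0,"z": -0.07,"wx": 0,"wy": 0,"wz": 0,"hand": 0.7},
    {"x": 0,"y": 0,"z": -0.13,"wx": 0,"wy": 0,"wz": 0,"hand": 0.7}
  ]
}}

```text
time: 16.2
tool_pos: [0.4836, -0.1996, 0.2861]
tool_rot: [-3.138, -0.002, 1.57]
contact_force: [1.2, -1.6, 0.5]
opening: 0.0642
```

{"method": "move_arm", "body": {
  "deltas": [
    {"x": 0.05,"y": 0,"z": -0.04,"wx": 0,"wy": 0,"wz": 0,"hand": 0.7},
    {"x": 0.1,"y": -0.02,"z": -0.05,"wx": 0,"wy": 0,"wz": 0,"hand": 0.7},
    {"x": 0.15,"y": -0.04,"z": -0.05,"wx": 0,"wy": 0,"wz": 0,"hand": 0.7},
    {"x": 0.2,"y": -0.06,"z": -0.05,"wx": 0,"wy": 0,"wz": 0,"hand": 0.7},
    {"x": 0.25,"y": -0.06,"z": -0.05,"wx": 0,"wy": 0,"wz": 0,"hand": 0.7},
    {"x": 0.3,"y": -0.06,"z": -0.05,"wx": 0,"wy": 0,"wz": 0,"hand": 0.7},
    {"x": 0.35,"y": -0.06,"z": -0.05,"wx": 0,"wy": 0,"wz": 0,"hand": 0.7},
    {"x": 0.35,"y": -0.06,"z": -0.05,"wx": 0,"wy": 0,"wz": 0,"hand": 0.7}
  ]
}}

```text
time: 17.2
tool_pos: [0.4239, 0.1526, 0.336]
tool_rot: [-3.141, -0.001, 1.576]
contact_force: [-0.0, 0.4, 0.2]
opening: 0.0644
```

```bash
python3 - <<'E'
from h import *
plan()
a=viewer.read_camera('side')[150:300,210:350,::-1];b=viewer.read_camera('top')[150:250,265:355,::-1]
a=cv2.resize(a,(400,428),interpolation=cv2.INTER_CUBIC);b=cv2.resize(b,(385,428),interpolation=cv2.INTER_CUBIC)
cv2.imwrite('pics/f.png',np.hstack([a,b]))
E
```

```text
t 17.20 pos [0.4239 0.1526 0.336 ] rot [-1.7998e+02 -4.0000e-02  9.0270e+01] open 0.0644 F [-0.   0.4  0.2]
```

View pics/f.png

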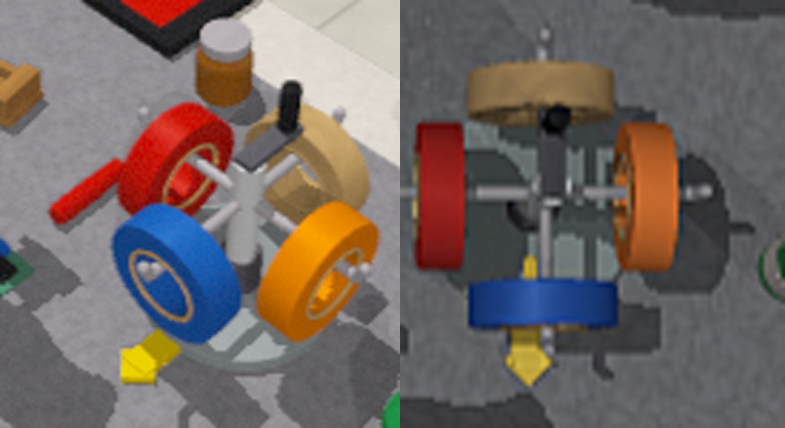

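The blue roll hangs on the hook at side (175,275) and top (543,303), over the arrow, with the arm clear. I let it settle, then check for motion and height before handing in.

{"method": "move_arm", "body": {
  "deltas": [
    {"x": 0,"y": 0,"z": 0,"wx": 0,"wy": 0,"wz": 0,"hand": 0.7},
    {"x": 0,"y": 0,"z": 0,"wx": 0,"wy": 0,"wz": 0,"hand": 0.7},
    {"x": 0,"y": 0,"z": 0,"wx": 0,"wy": 0,"wz": 0,"hand": 0.7},
    {"x": 0,"y": 0,"z": 0,"wx": 0,"wy": 0,"wz": 0,"hand": 0.7},
    {"x": 0,"y": 0,"z": 0,"wx": 0,"wy": 0,"wz": 0,"hand": 0.7},
    {"x": 0,"y": 0,"z": 0,"wx": 0,"wy": 0,"wz": 0,"hand": 0.7},
    {"x": 0,"y": 0,"z": 0,"wx": 0,"wy": 0,"wz": 0,"hand": 0.7},
    {"x": 0,"y": 0,"z": 0,"wx": 0,"wy": 0,"wz": 0,"hand": 0.7}
  ]
}}

```text
time: 18.3
tool_pos: [0.4244, 0.1501, 0.3362]
tool_rot: [3.142, -0.0, 1.571]
contact_force: [0.3, -0.1, 1.0]
opening: 0.0642
```

```bash
python3 - <<'E'
from fit import *
a=viewer.read_camera('side').astype(int)
for z in(.106,.111,.116): print(z,fit('side',[.484,-.2,0.],z),fit('top',[.484,-.2,0.],z))
b=viewer.read_camera('side').astype(int);print('motion px',(abs(a-b)[190:280,240:340].max(2)>40).sum())
robot.hand_in()
E
```

```text
0.106 (array([ 0.48752802, -0.19812801, -0.02461518]), np.float64(-1.41034581874643), np.float64(-0.9663278271918678)) (array([ 0.48443927, -0.19905321,  0.00802426]), np.float64(0.45975612192360327), np.float64(-0.8995633187772926))
0.111 (array([ 0.48544435, -0.19899581, -0.02839653]), np.float64(-1.6270012417727788), np.float64(-0.9541457286432161)) (array([ 0.48639503, -0.19807801,  0.01429452]), np.float64(0.8190155125120542), np.float64(-0.9015317286652079))
0.116 (array([ 0.48287975, -0.20126615, -0.04302374]), np.float64(-2.465078691195546), np.float64(-0.9524702939337085)) (array([ 0.48630946, -0.19899573,  0.01187976]), np.float64(0.6806600431954511), np.float64(-0.8995633187772926))
motion px 0
the job is handed in; nothing more can be done
```

I cranked the carousel round by its knob, about 73° anticlockwise, until the empty hook pointed along the yellow arrow. The blue roll stayed in its cradle meanwhile. I then hung the roll on that hook, let go and moved the arm clear. The job was handed in about 18 s into the 72 s limit.

**Hook direction:** after cranking, the hook tips measured within 0.1° of the world −x axis, which I took as the arrow's direction. The arrow itself measured 0.2–0.6° off that axis. I did not measure the hook again after hanging the roll, but the last pictures show it still over the arrow.

**Roll:** it hangs about 93 mm out from the axis, level, at the expected height of about 111 mm. No motion showed between the last pictures. The side and top cameras disagreed by about 2° on the roll's direction, −1.6° against +0.8°, which is within the accuracy of the fit.

**Forces:** readings at the end of each move stayed below 10 N. I did not touch any of the other things on the table. I looked at them in the last pictures but did not measure them.

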